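Pop the large screw feeder's hopper hatch for a refill

TASK

The larger of the two screw feeders is due for a refill. Press down once with the fingertips on the ribbed front edge of its hopper hatch until the push-push catch lets go, draw back so that the hatch springs up by itself, and then keep your fingers clear of it for a good two seconds to be sure that it stays open. Do not grip or hold the hatch or push it down again, leave the small feeder's hatch closed, and do not lift or disturb the other things on the bench.

Things in the scene. Friction and masses are not known exactly. Their poses are not given: they have to be found in the camera images.
- large_feeder: The larger screw feeder: a white painted steel housing 200 mm deep (x), 150 mm wide (y), 135 mm high, fixed to the bench. Origin: centre of its underside, on the bench. Its front faces its own -x, with an aluminium chute rail 30 mm long, 26 mm wide standing out of the middle of the front, its top 95 mm above the bench. The grey hopper hatch is in its top, 106 mm (x) by 116 mm (y), hinged on the far (+x) edge.
- large_feeder_pad (a point): The place to press on the large feeder's hatch: on the hatch's upper face, in the middle of its width, amid four low ribs (26 mm wide), 14 mm in from the hatch's front edge and 92 mm from the hinge axis. 140 mm above the bench while shut. The axes turn with the hatch: x from front edge to hinge, y along the hinge, z out of the hatch's upper face (up while shut).
- large_feeder_hinge (a point): Centre of the large hatch's hinge axis (the axis runs along the feeder's y), 33 mm behind the feeder's centre and 137 mm above the bench.
- large_feeder_hatch (a joint): Opening angle of the large feeder's hatch, rad. About 0: shut, held by its push-push catch, upper face 5 mm above the rim. Pressed in it goes negative, to a hard stop at -0.048 (4.4 mm down at the pad), with 2 to 3 N; past about -0.035 the catch lets go on release. A spring then swings it up in about 1.5 s to its stop at 1.25, where it stays. Pushed down and in again it would catch.
- small_feeder: The smaller screw feeder, same make: 150 mm deep (x), 110 mm wide (y), 100 mm high, fixed to the bench; its hatch is 76 mm by 82 mm. Origin: centre of its underside. To be left shut. It may stand left or right of the large one.
- small_feeder_hatch (a joint): Opening angle of the small feeder's hatch, rad; 0 is shut (same kind of catch). Must stay shut.
- casting_mid (a point): Bystander: loose aluminium die-cast housing, open on top, 110 x 80 x 45 mm. Point at its centre, half-way up.
- steel_cup_mid (a point): Bystander: loose steel cup, 64 mm across, 75 mm high, standing between the feeders. Point on its axis, half-way up.
- screwdriver_grip (a point): Bystander: loose screwdriver lying on the bench. Point in its handle.
- screw_carton_mid (a point): Bystander: loose full carton of screws, 100 x 75 x 55 mm. Point at its centre.
Mind the look-alikes: they are no part of the job. What is shaped like the small_feeder but purple or red is not meant.

How it is judged:
By the outcome, as a careful person would: the job done as asked, in the order asked, and still so for the second after the job is handed in, with the robot touching nothing.
It also fails if it takes over 32 s, if anything falls off the work surface, if the arm or the gripper's body presses on something with over 40 N, if the wrist force passes 120 N, or if a joint passes its speed limit or range.

ROBOT

A 6-joint arm with a two-finger parallel gripper is mounted at the origin on the work surface. World frame = base frame: x ahead of the robot, y to its left, z up, the work surface at z = 0. Lengths are in m, angles in rad, forces in N, time in s.
With the tool pointing down it reaches from about 0.375 to 0.825 m from the base axis. Payload 5.5 kg.
Tool frame: the origin (TCP) lies between the finger pads; the fingertips stand 19 mm ahead of it and the grasp point (between the pads) is the TCP (robot.tips_ahead is the distance from the TCP to the fingertips, in m); z points along the fingers, y is the line along which they close (so a half turn about z gives the same grasp; the last joint's range is limited). The gripper opens to 85 mm and grips with 20 to 120 N. Pads are 22 mm wide; open, the fingers measure 114 mm over their backs; the gripper's body (76 mm by 85 mm) begins 54 mm behind the grasp point. The pads swing forward as they close: fully open they stand 13 mm farther back than shut.
Start: joints at [-1.145, 0.314, -0.047, 1.21, 0, 1.571], TCP at [0.248, -0.546, 0.25] pointing down, gripper open.
Joint ranges: [-2.67, 2.67], [-0.69, 1.73], [-1.03, 1.25], [-2.08, 2.16], [-1.42, 1.45], [-3.14, 3.14]. Speed limits (rad/s): [2.39, 2.39, 3.01, 3.14, 3.14, 3.14].

INTERFACE

Orientations are given as a unit quaternion [w, x, y, z].
In Python, from plant import readout, vision, hand_in, robot gives the robot as it stands. The module is installed in compiled form; this text tells all that it offers.
- The arm moves only by the tool servo_tool, never from a script. Its argument "moves" is text: rows parted by semicolons, each of 7 numbers parted by spaces: the turn, a rotation vector about the tool's x, y, z in rad, then the shift along the tool's x, y, z in cm, then the opening, from 0 (shut) to 1 (fully open). In form: ax ay az tx ty tz jaw; .... A call has exactly 8 rows; each row is the pose to reach, as a shift and turn from the pose commanded when the call began, along the tool's axes at that moment; what a row does not reach only later rows make up. A row lasts 1/10 s, in which the tool goes at most 50 mm and 8.59 degrees, less where a joint would pass 70% of its speed; a pose out of reach is approached as far as the arm can. A call with a gripper value outside its range is refused whole. The fingers move at their own pace and stop on an object; the grip force is fixed at half the most. Time passes only in rows, so rows that repeat a pose let the fingers close, or fill a call up. It gives the time, the measured TCP pose, the force, the opening and the grip force at its end, in the units of the state.
- readout.state(): the state, without advancing time (a new reading comes with each control period).
- vision.grab_frame(name): name is "scene" or "top" or "wrist"; returns a dict with "image" (420x560x3 uint8, red, green, blue), "range_z" (420x560 float32, m along the optical axis (not along the pixel's ray), 0 where there is no reading), "K" (3x3 intrinsics, pixels), "R" (3x3) and "t" (3): a world point X has camera coordinates R X + t. Camera axes: x right, y down, z forward; pixel columns grow to the right and rows downward; lengths in m; the calibration is good to about 2 mm. A picture is of the moment at which its call begins.
- hand_in(): hands the job in; it is judged then, once.
The state is a dict: "time_s": time; "joint_pos": joint angles; "joint_velocities": joint speeds; "tau": joint torques, N m; "tcp_pos": TCP position; "ee_rot": TCP orientation; "wrist_force": force on the tool from outside, world axes, zero at the start; "moment": the same for the moment, N m; "opening": opening from 0.0 (shut) to 1.0 (fully open); "grip_force": force on a finger pad.
Only numpy, scipy, OpenCV 4.12 (cv2) and the standard library are available. Lean on these libraries where they do the work, as an engineer would, in place of code of your own. Each camera call takes 0.05 s, during which the arm holds its last target. There are 200 camera calls.

## Working session

There is one attempt and no reset: what is moved stays moved. The work goes in short steps, Python scripts to look and compute and a tool call to move; the robot and the scene stay as the last step left them, time stands still between calls to the robot, and variables do not carry over. Pictures are saved under pics/ and viewed, at most 10 in all, crops included, and the job is handed in when it is done.

Besides the shell and the picture viewer there is one more tool, called by a JSON object that holds its "api" and its "payload", one argument or row to a line. servo_tool: Moves the arm, as the interface text tells. Its arguments: {"type":"object","properties":{"moves":{"type":"string"}},"required":["moves"]}

```bash
mkdir -p pics; python3 - <<'E'
from plant import readout, vision, robot
import cv2, numpy as np
for n in ("top","scene"):
    f=vision.grab_frame(n); cv2.imwrite(f"pics/{n}0.png",f["image"][:,:,::-1])
    np.savez(f"{n}0.npz",**f)
s=readout.state(); print(s["time_s"],s["tcp_pos"],s["ee_rot"],s["opening"],s["wrist_force"])
E
```

```text
0.1 [ 0.24764056 -0.54599422  0.24955038] [-7.17872414e-04  9.77423433e-01  2.11288647e-01 -1.58380396e-04] 1.0009411843808527 [ 0.17295561  0.43583538 -0.75112737]
```

View pics/top0.png

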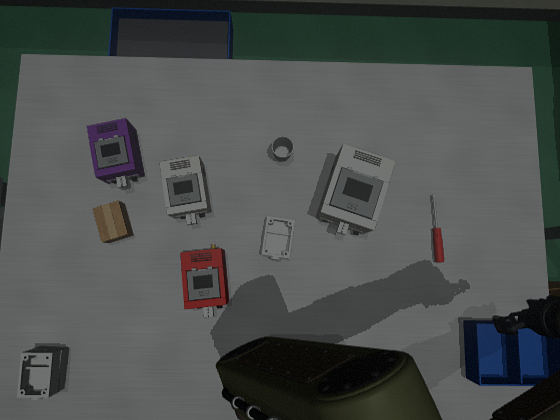

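View pics/scene0.png

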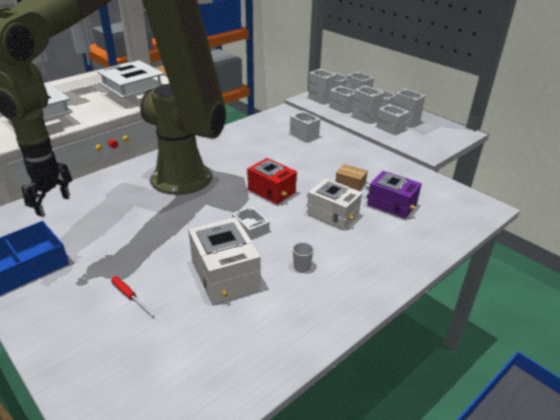

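The top view shows the large white feeder at about (358,188), with its chute at (343,229) facing the robot. The small white feeder is at (184,188), with the cup at (281,149) and the casting at (277,238). Next I'll measure the large hatch from depth.

```bash
cat > h.py <<'E'
import numpy as np
def cloud(f):
    z=f["range_z"]; v,u=np.mgrid[:z.shape[0],:z.shape[1]]; K=f["K"]
    c=np.stack([(u-K[0,2])/K[0,0]*z,(v-K[1,2])/K[1,1]*z,z],-1)
    return (c-f["t"])@f["R"]
E
python3 - <<'E'
import numpy as np,cv2
from h import *
f=dict(np.load("top0.npz")); P=cloud(f)
print(-f["R"].T@f["t"], [P[r,c].round(3) for r,c in ((188,358),(229,343),(188,184),(210,350),(149,281))])
Z=P[...,2]; box=np.zeros(Z.shape,bool); box[140:240,315:400]=1
m=box&(Z>.122)&(Z<.16); print(m.sum(),np.histogram(Z[m],bins=np.arange(.122,.16,.002)))
p=P[m][:,:2]
r=cv2.minAreaRect((p*1000).astype(np.float32)); print("housing",r)
print(cv2.boxPoints(r))
# chute
m2=box&(Z>.085)&(Z<.105); q=P[m2]; print(m2.sum(), np.median(q,0))
g=cv2.cvtColor(f["image"],cv2.COLOR_RGB2BGR)[135:245,310:405]
cv2.imwrite("pics/crop.png",cv2.resize(g,None,fx=5,fy=5,interpolation=cv2.INTER_CUBIC))
E
```

```text
[0.33776133 0.02332922 1.24437801] [array([ 0.552, -0.209,  0.143]), array([ 0.447, -0.177,  0.094]), array([0.55 , 0.258, 0.108]), array([ 0.493, -0.188,  0.141]), array([ 0.694, -0.007,  0.005])]
4060 (array([ 10,   7,  17,  39, 117, 446, 817, 768, 653, 652, 432,  89,  12,
         1,   0,   0,   0,   0,   0]), array([0.122, 0.124, 0.126, 0.128, 0.13 , 0.132, 0.134, 0.136, 0.138,
       0.14 , 0.142, 0.144, 0.146, 0.148, 0.15 , 0.152, 0.154, 0.156,
       0.158, 0.16 ]))
housing ((560.7701416015625, -211.9425811767578), (150.68296813964844, 201.64193725585938), 71.81794738769531)
[[ 441.47382  -252.06235 ]
 [ 633.0478   -314.98215 ]
 [ 680.06647  -171.82281 ]
 [ 488.4925   -108.903015]]
266 [ 0.4637644  -0.17060403  0.09544222]
```

View pics/crop.png

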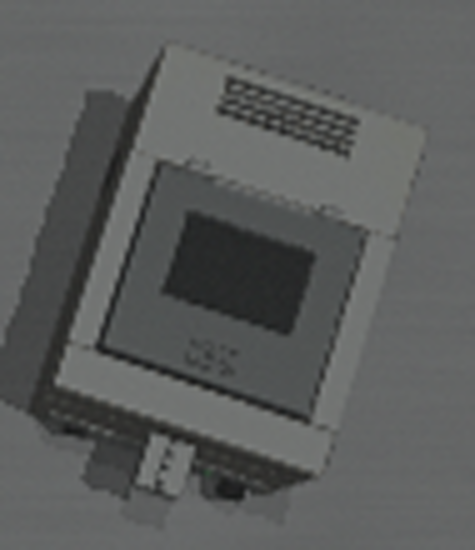

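The ribs show at crop (212,355), which is top-view pixel (352,206). The housing fit of 151×202 mm matches the given size. With a yaw of −18.2°, the pad comes out at about (0.505, −0.1935, 0.140), which agrees with the ribs. I'll move halfway over with the fingers closed, turning as I go.

{"api": "servo_tool", "payload": {
  "moves": "0 0 0.08 2.4 -1.3 0 0; 0 0 0.16 4.8 -2.7 0 0; 0 0 0.25 7.2 -4.0 0 0; 0 0 0.33 9.6 -5.4 0 0; 0 0 0.42 12 -6.7 0 0; 0 0 0.5 14.4 -8.1 0 0; 0 0 0.58 16.7 -9.5 0 0; 0 0 0.66 19 -10.8 0 0"
}}

```text
time_s: 0.9
tcp_pos: [0.3765, -0.3683, 0.2499]
ee_rot: [-0.0, 0.993, -0.118, -0.0]
wrist_force: [0.4, 0.4, -0.1]
opening: 0.006
grip_force: 0.0
```

```bash
cat > d.py <<'E'
import sys,numpy as np
from plant import readout,robot
from scipy.spatial.transform import Rotation as Ro
s=readout.state(); q=s["ee_rot"]; R=Ro.from_quat([q[1],q[2],q[3],q[0]]).as_matrix()
print("t",s["time_s"],"j",np.round(s["joint_pos"],3),"tcp",np.round(s["tcp_pos"],4),"op",round(s["opening"],3),"F",np.round(s["wrist_force"],2),"tips",robot.tips_ahead)
print("toolx yaw",np.degrees(np.arctan2(R[1,0],R[0,0])),"z",R[:,2].round(4))
g=np.array([float(x) for x in sys.argv[1:4]])
print("shift cm to target",(R.T@(g-s["tcp_pos"])*100).round(2))
E
python3 d.py .505 -.1935 .175
```

```text
t 0.9 j [-0.774  0.177 -0.224  1.171  0.     2.605] tcp [ 0.3765 -0.3683  0.2499] op 0.006 F [ 0.37  0.4  -0.07] tips 0.019
toolx yaw -13.606228344725194 z [-6.e-04  6.e-04 -1.e+00]
shift cm to target [  8.38 -20.01   7.49]
```

{"api": "servo_tool", "payload": {
  "moves": "0 0 0 1.2 -2.9 0 0; 0 0 0 2.4 -5.8 0 0; 0 0 0 3.6 -8.7 0 0; 0 0 0 4.8 -11.5 1 0; 0 0 0 6 -14.4 2.5 0; 0 0 0 7.2 -17.3 4 0; 0 0 0 8.4 -20 5.5 0; 0 0 0 8.4 -20 5.5 0"
}}

```text
time_s: 1.7
tcp_pos: [0.5045, -0.1915, 0.1928]
ee_rot: [-0.001, 0.993, -0.115, -0.002]
wrist_force: [0.2, -0.4, 0.0]
opening: -0.001
grip_force: 0.0
```

```bash
python3 d.py .505 -.1935 .159; python3 - <<'E'
from plant import vision
import cv2,numpy as np
f=vision.grab_frame("wrist"); im=f["image"][:,:,::-1].copy()
for p,c in (((.505,-.1935,.140),(0,0,255)),((.5047-.0133,-.1935+.0044,.140),(0,255,0))):
    q=f["K"]@(f["R"]@np.array(p)+f["t"]); q=q/q[2]; print(q)
    cv2.circle(im,(int(q[0]),int(q[1])),4,c,1)
cv2.imwrite("pics/w1.png",im)
E
```

```text
t 1.7 j [-3.630e-01  2.340e-01 -2.860e-01  1.055e+00  1.000e-03  3.008e+00] tcp [ 0.5045 -0.1915  0.1928] op -0.001 F [ 0.2  -0.44  0.05] tips 0.019
toolx yaw -13.194281832564778 z [-0.0031  0.0024 -1.    ]
shift cm to target [0.1  0.19 3.38]
[283.06462744 244.95343051   1.        ]
[281.20725976 264.69650685   1.        ]
```

View pics/w1.png

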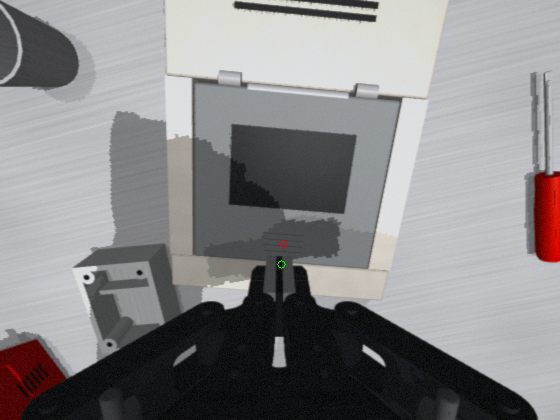

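The wrist view shows the ribs at about (283,241), and my projected pad point (283,245) lands on them. The front edge is near row 264. I'll descend to just above the hatch.

{"api": "servo_tool", "payload": {
  "moves": "0 0 0 0 0 0.6 0; 0 0 0 0 0 1.2 0; 0 0 0 0 0 1.8 0; 0 0 0 0 0 2.4 0; 0 0 0 0 0 2.9 0; 0 0 0 0 0 2.9 0; 0 0 0 0 0 2.9 0; 0 0 0 0 0 2.9 0"
}}

```text
time_s: 2.55
tcp_pos: [0.5046, -0.1947, 0.1666]
ee_rot: [0.0, 0.993, -0.117, 0.0]
wrist_force: [0.6, 0.6, -0.6]
opening: 0.002
grip_force: 0.0
```

```bash
python3 d.py .505 -.1935 .159
```

```text
t 2.55 j [-0.368  0.252 -0.326  0.992 -0.     3.008] tcp [ 0.5046 -0.1947  0.1666] op 0.002 F [ 0.64  0.62 -0.57] tips 0.019
toolx yaw -13.419705664499592 z [ 5.e-04 -2.e-04 -1.e+00]
shift cm to target [ 0.01 -0.12  0.76]
```

{"api": "servo_tool", "payload": {
  "moves": "0 0 0 0 0 0.4 0; 0 0 0 0 0 0.7 0; 0 0 0 0 0 0.85 0; 0 0 0 0 0 1.0 0; 0 0 0 0 0 1.1 0; 0 0 0 0 0 1.2 0; 0 0 0 0 0 1.2 0; 0 0 0 0 0 1.2 0"
}}

```text
time_s: 3.35
tcp_pos: [0.5045, -0.1945, 0.1548]
ee_rot: [0.0, 0.993, -0.117, 0.0]
wrist_force: [-0.4, 1.0, 5.6]
opening: 0.004
grip_force: 2.7
```

```bash
python3 d.py .505 -.1935 .1546
```

```text
t 3.35 j [-0.368  0.261 -0.343  0.967  0.     3.008] tcp [ 0.5045 -0.1945  0.1548] op 0.004 F [-0.42  0.95  5.64] tips 0.019
toolx yaw -13.416937575970504 z [ 5.e-04 -1.e-04 -1.e+00]
shift cm to target [ 0.02 -0.11  0.02]
```

The force is 5.6 N, above the 2–3 N spring force, and the height is at the hard stop. I'll press 1 mm more to be sure.

{"api": "servo_tool", "payload": {
  "moves": "0 0 0 0 0 0.05 0; 0 0 0 0 0 0.1 0; 0 0 0 0 0 0.1 0; 0 0 0 0 0 0.1 0; 0 0 0 0 0 0.1 0; 0 0 0 0 0 0.1 0; 0 0 0 0 0 0.1 0; 0 0 0 0 0 0.1 0"
}}

```text
time_s: 4.15
tcp_pos: [0.5046, -0.1946, 0.1547]
ee_rot: [0.0, 0.993, -0.117, 0.001]
wrist_force: [-3.9, 0.6, 11.2]
opening: 0.005
grip_force: 6.0
```

It's on the hard stop: the force rose with no further travel. Now I'll retreat quickly, up first and then back toward the robot.

{"api": "servo_tool", "payload": {
  "moves": "0 0 0 -0.5 0 -4 0; 0 0 0 -3.5 0 -7 0; 0 0 0 -7 0 -9 0; 0 0 0 -10 0 -10 0; 0 0 0 -12 0 -10 0; 0 0 0 -12 0 -10 0; 0 0 0 -12 0 -10 0; 0 0 0 -12 0 -10 0"
}}

```text
time_s: 4.95
tcp_pos: [0.3884, -0.1669, 0.2531]
ee_rot: [-0.0, 0.993, -0.117, 0.0]
wrist_force: [0.5, 0.1, 0.6]
opening: -0.0
grip_force: 0.0
```

{"api": "servo_tool", "payload": {
  "moves": "0 0 0 0 0 0 0; 0 0 0 0 0 0 0; 0 0 0 0 0 0 0; 0 0 0 0 0 0 0; 0 0 0 0 0 0 0; 0 0 0 0 0 0 0; 0 0 0 0 0 0 0; 0 0 0 0 0 0 0"
}}

```text
time_s: 5.75
tcp_pos: [0.3877, -0.1667, 0.2534]
ee_rot: [0.0, 0.993, -0.117, 0.0]
wrist_force: [1.1, 0.0, 0.8]
opening: 0.002
grip_force: 0.0
```

{"api": "servo_tool", "payload": {
  "moves": "0 0 0 0 0 0 0; 0 0 0 0 0 0 0; 0 0 0 0 0 0 0; 0 0 0 0 0 0 0; 0 0 0 0 0 0 0; 0 0 0 0 0 0 0; 0 0 0 0 0 0 0; 0 0 0 0 0 0 0"
}}

```text
time_s: 6.55
tcp_pos: [0.3876, -0.1667, 0.2533]
ee_rot: [-0.0, 0.993, -0.117, -0.0]
wrist_force: [-0.6, 0.3, -0.4]
opening: 0.003
grip_force: 0.0
```

```bash
python3 - <<'E'
from plant import vision
import cv2
f=vision.grab_frame("scene"); cv2.imwrite("pics/s2.png",f["image"][:,:,::-1])
E
```

```text
(no output)
```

View pics/s2.png

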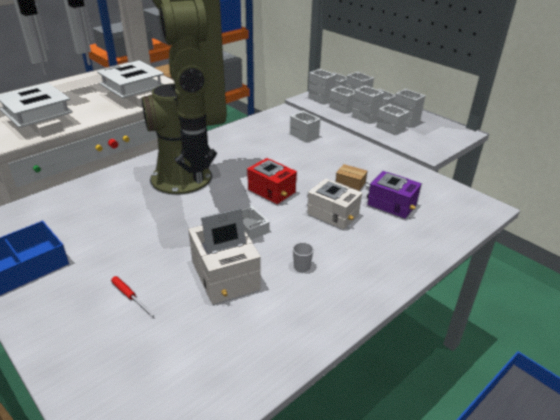

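The large hatch now stands up at about (223,230). The small hatch is shut at (335,190) and everything else is in place. I'll wait with the fingers well clear for over two seconds more, then check the angle.

{"api": "servo_tool", "payload": {
  "moves": "0 0 0 0 0 0 0; 0 0 0 0 0 0 0; 0 0 0 0 0 0 0; 0 0 0 0 0 0 0; 0 0 0 0 0 0 0; 0 0 0 0 0 0 0; 0 0 0 0 0 0 0; 0 0 0 0 0 0 0"
}}

```text
time_s: 7.4
tcp_pos: [0.3876, -0.1667, 0.2533]
ee_rot: [-0.0, 0.993, -0.117, -0.0]
wrist_force: [0.0, -0.7, 1.0]
opening: -0.0
grip_force: 0.0
```

{"api": "servo_tool", "payload": {
  "moves": "0 0 0 0 0 0 0; 0 0 0 0 0 0 0; 0 0 0 0 0 0 0; 0 0 0 0 0 0 0; 0 0 0 0 0 0 0; 0 0 0 0 0 0 0; 0 0 0 0 0 0 0; 0 0 0 0 0 0 0"
}}

```text
time_s: 8.2
tcp_pos: [0.3877, -0.1667, 0.2533]
ee_rot: [-0.0, 0.993, -0.117, 0.0]
wrist_force: [0.6, -0.8, -0.2]
opening: 0.002
grip_force: 0.0
```

{"api": "servo_tool", "payload": {
  "moves": "0 0 0 0 0 0 0; 0 0 0 0 0 0 0; 0 0 0 0 0 0 0; 0 0 0 0 0 0 0; 0 0 0 0 0 0 0; 0 0 0 0 0 0 0; 0 0 0 0 0 0 0; 0 0 0 0 0 0 0"
}}

```text
time_s: 9.0
tcp_pos: [0.3877, -0.1667, 0.2533]
ee_rot: [0.0, 0.993, -0.117, 0.0]
wrist_force: [-0.1, 0.2, -0.1]
opening: -0.0
grip_force: 0.0
```

```bash
python3 - <<'E'
from plant import vision
import cv2,numpy as np
from h import *
f=vision.grab_frame("scene"); P=cloud(f)
d=(P-np.array([.5608,-.212,0])); x=d[...,0]*.95-d[...,1]*.312; y=d[...,0]*.312+d[...,1]*.95
m=(abs(x)<.1)&(abs(y)<.06)&(P[...,2]>.155)&(f["range_z"]>0)
print(m.sum(),"top z",np.percentile(P[m][:,2],99)); 
# hinge at x=.033,z=.137
print("angle",np.median(np.arctan2(P[m][:,2]-.137,.033-x[m])))
for n in (1,):
    a=dict(np.load("scene0.npz")); D=cloud(a)
    dd=np.abs(f["image"].astype(int)-a["image"]).max(2)[160:280,240:430]; print("changed px right",(dd>60).sum())
E
```

```text
1214 top z 0.23593700610451046
angle 1.3104363390757814
changed px right 424
```

```bash
python3 -c "
from plant import hand_in; print(hand_in())"
```

```text
the job is handed in; nothing more can be done
None
```

The large feeder's hatch was pressed once and sprang open to its stop (about 1.3 rad by depth camera, against a 1.25 stop); it stayed open with the fingers clear for over 4 s, the small hatch and the other items looked undisturbed in the camera picture, and the job is handed in at about 9 s.

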